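Ink a hand stamp and hold it flush on a sloped card

ROBOT

A 6-joint arm with a two-finger parallel gripper is mounted at the origin on the work surface. World frame = base frame: x ahead of the robot, y to its left, z up, the work surface at z = 0. Lengths are in mm, angles in rad, forces in N, time in s.
With the tool pointing down it reaches from about 375 to 900 mm from the base axis. Payload 3.1 kg.
Tool frame: the origin (TCP) lies on the mounting face of the last link; the fingertips stand 182 mm ahead of it and the grasp point (between the pads) lies r.hold_point_z ahead of it (r.hold_point_z is the distance from the TCP to the grasp point, in mm); z points along the fingers, y is the direction in which the jaws open and shut (so a half turn about z gives the same grasp; the last joint's range is limited). The gripper opens to 87 mm and grips with 3 to 60 N. Pads are 19 mm wide; open, the fingers measure 117 mm over their backs; the gripper's body (75 mm by 190 mm) begins 51 mm behind the grasp point.
Start: joints at [1.028, 0.527, 1.433, -0, 1.181, -0.178], TCP at [222.936, 583.865, 404.748] pointing down, gripper open.
Joint ranges: [-3.08, 3.08], [-0.75, 2.2], [0.22, 2.44], [-1.43, 4.57], [0, 2.65], [-2.85, 2.85]. Speed limits (rad/s): [2.79, 2.79, 3.14, 3.14, 3.14, 3.14].

INTERFACE

Orientations are given as a rotation vector (axis times angle).
In Python, from plant import r gives the robot as it stands.
- The arm moves only by the tool carry_out, never from a script. Its arguments are lists of equal length, an entry for each row: "fingers": the finger opening in mm, from 0 to 87; "dp": the shift along the tool's x, y, z in mm, a list of three; "turn": the turn, a rotation vector about the tool's x, y, z in degrees, a list of three. A call has 1 to 5 rows; each row is the pose to reach, as a shift and turn from the pose commanded when the call began, along the tool's axes at that moment; what a row does not reach only later rows make up. A row lasts 1/8 s, in which the tool goes at most 62.5 mm and 10.7 degrees, less where a joint would pass 70% of its speed; a pose out of reach is approached as far as the arm can. A call with a gripper value outside its range is refused whole. The fingers move at their own pace and stop on an object; the grip force is fixed at half the most. Time passes only in rows, so rows that repeat a pose let the fingers close. It gives the time, the measured TCP pose, the force and the opening at its end, in the units of the state.
- r.state(): the state, without advancing time (a new reading comes with each control period).
- r.camera(name): name is "scene" or "top"; returns the picture (420x560x3 uint8, red, green, blue); there is no depth.
- r.camera_model(name): a dict with "vfov" (degrees; the focal length in pixels is half the picture's height over the tangent of half this angle, whatever the lens; pixels are square), "cx", "cy" (the principal point, pixels), "k1" (the pictures are not rectified: a ray, as slopes to the right and down, at radius r is drawn at 1 + k1 r^2 times it, then the intrinsics apply), "eye" and "orientation" of the camera in the world. Camera axes: x right, y down, z forward; pixel columns grow to the right and rows downward; lengths in mm; the calibration is good to about 2 mm. A picture is of the moment at which its call begins. camera_model takes no time and is no camera call.
- r.hand_in(): hands the job in, once; it reports no verdict.
The state is a dict: "time_s": time; "q": joint angles; "qvel": joint speeds; "effort": joint torques, N m; "ee_pos": TCP position; "ee_rot": TCP orientation; "ft_force": force on the tool from outside, world axes, zero at the start; "ft_torque": the same for the moment, N m; "finger_gap": finger opening in mm.
Only numpy, scipy, OpenCV 4.12 (cv2) and the standard library are available. Lean on these libraries where they do the work, as an engineer would, in place of code of your own. Each camera call takes 0.05 s, during which the arm holds its last target. There are 200 camera calls.

TASK

Pick up the wooden hand stamp by its handle, dip it into the open ink tin so that its face rests on the ink pad, and lift it out again. Then tilt the stamp to match the sloped card on the stamping stand and press it flat, square to the card and inside the red frame, so that the sprung card bed is held part-way down (neither just touched nor bottomed out). Finish while still holding the stamp pressed flush there with the gripper; do not change the stand's slope and leave the bowl, caddy and whisk where they are.

Things in the scene. Friction and masses are not known exactly. Their poses are not given: they have to be found in the camera images.
- stamp: Loose wooden hand stamp, 0.12 kg, standing upright on its rest. Origin: centre of its flat printing face (underside); z up through the handle. Head 46 (x) x 34 (y) mm, 17 mm thick, dark wood, dark red face; then a brass collar 30 x 24 mm up to 20 mm above the face; then a flat-sided brown handle 28 (x) x 22 (y) mm up to 67 mm above the face. Grip the handle across y.
- stamp_rest: Fixed light wooden slab, 90 x 74 mm, 6 mm high, level, on which the stamp stands at the start. Origin: centre of its underside, on the table.
- ink_tin: Fixed dark steel open tin, 86 (x) x 74 (y) mm outside, 80 x 68 mm inside, rim 20 mm above the table, filled by a firm crimson ink pad whose top is 8 mm above the table, 12 mm below the rim. Origin: centre of the underside, on the table; z up. The stamp head fits in at any yaw.
- card_mark (a point): Centre of the red frame on the cream card, on top of the stand's sprung cork bed. z: outward normal of the sloped card; x: up the slope, roughly away from the robot; y: level, across the slope. Slope 11 to 26 degrees, different each time. Bed 100 (x) x 84 (y) mm, frame 60 (x) x 48 (y) mm inside its lines. The bed, 12 mm above the black board, moves only along z; the mark moves with it.
- bed (a joint): How far the sprung bed is pressed in along its own -z, in m: about 0 free (sags 0.6 mm by its weight), 0.010 bottomed out. Spring 1.2 N per mm, so half-way down takes about 6 N.
- board_edge (a point): Middle of the upper (far) edge of the black tilting board, 130 x 110 mm, below the bed, on its top face; axes as the card's. The board turns on a stiff friction hinge at its lower edge, which holds under a push of 20 N.
- tea_bowl: Bystander: white ceramic tea bowl, 110 mm across, 70 mm high. Origin: centre of its underside.
- tea_caddy: Bystander: black lacquer tea caddy, 66 mm across, 70 mm high. Origin: centre of its underside.
- whisk: Bystander: bamboo tea whisk standing on its handle, 52 mm across at the top, 102 mm high. Origin: centre of its underside.
Things that resemble listed ones, but are neither listed nor needed, are in the scene too. There is more than one size of the ink_tin; the job needs the middle-sized.

How it is judged:
By the outcome, as a careful person would: the job done as asked, in the order asked, and still so for the second after the job is handed in, while the arm keeps its last pose, push and grip.
It also fails if it takes over 51 s, if anything falls off the work surface, if the arm or the gripper's body presses on something with over 40 N, if the wrist force passes 120 N, or if a joint passes its speed limit or range.

## Working session

There is one attempt and no reset: what is moved stays moved. The work goes in short steps, Python scripts to look and compute and a tool call to move; the robot and the scene stay as the last step left them, time stands still between calls to the robot, and variables do not carry over. Pictures are saved under pics/ and viewed, on a budget of 10 in all, crops included, one or two more only if the job needs it, and the job is handed in when it is done.

Besides the shell and the picture viewer there is one more tool, called after ">>>" as name(argument=value, ...), one argument or row to a line, values as JSON. carry_out: Moves the arm, as the interface text tells. Its arguments: {"type":"object","properties":{"fingers":{"type":"array"},"dp":{"type":"array"},"turn":{"type":"array"}},"required":["fingers","dp","turn"]}

```bash
mkdir -p pics; ls
python3 - <<'E'
from plant import r
import cv2
for n in("scene","top"):
    im=r.camera(n); cv2.imwrite(f"pics/{n}0.png",im[:,:,::-1]); print(n,r.camera_model(n))
print(r.state(), r.hold_point_z)
E
```

```text
pics
scene {'vfov': 47.18759166643121, 'cx': 281.607253857435, 'cy': 207.67313159443927, 'k1': 0.03496583351576108, 'eye': array([1154.36396835,  164.26562501, 1127.10359168]), 'orientation': array([-1.61195967, -2.19943052,  0.62457753])}
top {'vfov': 45.571981622355715, 'cx': 275.9572534394359, 'cy': 200.00817420260927, 'k1': -0.11611456096858706, 'eye': array([ 325.45871359,   -2.26982686, 1338.7158064 ]), 'orientation': array([-2.15015784,  2.15628022, -0.14564655])}
{'time_s': 0.1, 'q': array([ 1.02748981e+00,  5.28354153e-01,  1.43376559e+00, -3.83206452e-05,
        1.18143400e+00, -1.78494379e-01]), 'qvel': array([-0.00165272, -0.00222192, -0.00108585,  0.00128763, -0.00075565,
        0.00147944]), 'effort': array([ 9.57651264e-05, -4.40984881e+01, -1.77149159e+01,  6.34481013e-02,
        5.32611029e-02, -6.21454410e-05]), 'ee_pos': array([222.79248371, 583.6070757 , 403.88359158]), 'ee_rot': array([-5.69730761e-01, -3.08882834e+00,  2.90107420e-03]), 'ft_force': array([-0.99202298, -0.31664347,  0.33790708]), 'ft_torque': array([-0.03976372,  0.00899817, -0.00405183]), 'finger_gap': 86.94610820691067} 163.5
```

View pics/scene0.png

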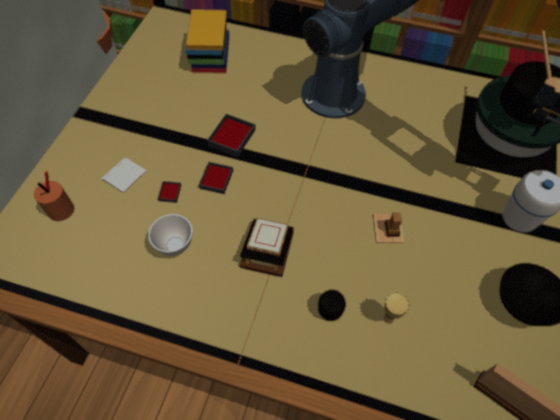

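View pics/top0.png

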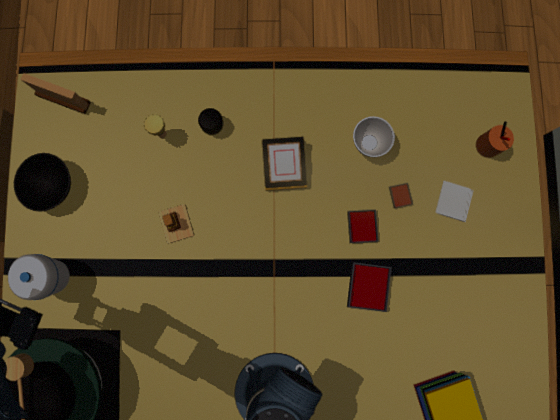

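Scene view: three red-filled tins, large at (232,134), middle at (216,177), small at (170,191). The stamp is at (393,226) on its rest and the stand at (268,240). Top view: tins at (370,287), (363,226) and (401,196); stamp at (172,220); stand at (285,162). The candidates for ink_tin are those three, and I choose the middle one. Next I'll measure and check it in a close crop.

```bash
cat > h.py <<'E'
import numpy as np, cv2
from scipy.spatial.transform import Rotation as R
from plant import r
def cam(n):
    m=r.camera_model(n); return m,210/np.tan(np.radians(m['vfov']/2)),R.from_rotvec(m['orientation']).as_matrix()
def ray(n,uv):
    m,f,M=cam(n); d=(np.array(uv,float)-[m['cx'],m['cy']])/f; s=d.copy()
    for _ in range(30): s=d/(1+m['k1']*(s@s))
    return np.array(m['eye']),M@np.r_[s,1]
def plane(n,uv,p0,nn=(0,0,1)):
    e,d=ray(n,uv); nn=np.array(nn,float); return e+d*(((np.array(p0)-e)@nn)/(d@nn))
def onz(n,uv,z): return plane(n,uv,[0,0,z])
def proj(n,P):
    m,f,M=cam(n); c=(np.array(P)-m['eye'])@M; s=c[...,:2]/c[...,2:]
    return s*(1+m['k1']*(s**2).sum(-1,keepdims=True))*f+[m['cx'],m['cy']]
def tri(ua,ub):
    (a,d),(b,g)=ray('scene',ua),ray('top',ub)
    t=np.linalg.lstsq(np.c_[d,-g],b-a,rcond=None)[0]; p,q=a+d*t[0],b+g*t[1]
    return (p+q)/2,np.linalg.norm(p-q)
def crop(im,c,w,s): # w x w px around c, scaled s
    x,y=int(c[0]-w/2),int(c[1]-w/2); return cv2.resize(im[y:y+w,x:x+w],None,fx=s,fy=s,interpolation=cv2.INTER_CUBIC),(x,y)
E
python3 - <<'E'
from h import *
S=cv2.imread('pics/scene0.png');T=cv2.imread('pics/top0.png')
row=lambda im,cs:np.hstack([crop(im,c,50,5)[0] for c in cs])
cv2.imwrite('pics/c1.png',np.vstack([row(S,[(268,240),(391,227),(216,177)]),row(T,[(285,162),(175,222),(363,226)])]))
for n,im in(('scene',S),('top',T)):
    b,g,rr=[im[...,i].astype(int) for i in range(3)]
    m=((rr>80)&(g<45)&(b<60)).astype(np.uint8)
    for c in cv2.findContours(m,0,2)[0]:
        if cv2.contourArea(c)>60:
            (p,s,a)=cv2.minAreaRect(c)
            P=[onz(n,q,8)[:2] for q in cv2.boxPoints((p,s,a))]
            print(n,np.round(p,1),onz(n,p,8).round(1),[round(np.linalg.norm(P[i]-P[i-1])) for i in(0,1)],np.degrees(np.arctan2(*(P[1]-P[0])[::-1])).round(1))
E
```

```text
scene [169.1 191. ] [ 515.8 -346.     8. ] [45, 51] -164.5
scene [215.4 176.7] [ 429.9 -241.2    8. ] [67, 72] -169.3
scene [230.8 133.4] [ 263.8 -256.4    8. ] [93, 106] -179.7
scene [537.5  56.1] [-384.2  623.2    8. ] [45, 39] 177.9
scene [516.6  55.3] [-367.2  555.4    8. ] [52, 72] 179.1
top [369.3 286.6] [ 272.  -251.2    8. ] [85, 107] -7.4
top [362.9 226.1] [ 432.7 -237.4    8. ] [75, 62] -85.8
top [400.7 195.3] [ 515.8 -343.     8. ] [51, 42] -76.2
```

View pics/c1.png

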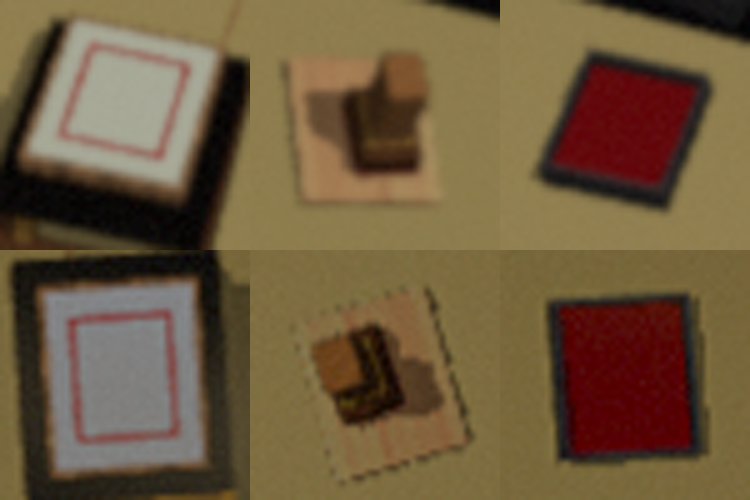

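The crop confirms the middle tin as a dark steel tin with a crimson pad, centred near scene (216,177) and top (363,226). The stamp's handle leans the way perspective predicts. Next: pose of the card and the handle from masks.

```bash
cat >> h.py <<'E'
def quad(mask):
    """subpixel corners of the biggest quadrilateral blob in an upscaled mask, with lines fitted to its sides"""
    c=max(cv2.findContours(mask,cv2.RETR_EXTERNAL,cv2.CHAIN_APPROX_NONE)[0],key=cv2.contourArea)
    h=cv2.convexHull(c)
    for e in np.linspace(.02,.15,40):
        a=cv2.approxPolyDP(h,e*cv2.arcLength(h,True),True)[:,0].astype(float)
        if len(a)<=4: break
    c=c[:,0].astype(float); L=[]
    for i in range(4):
        p,q=a[i],a[(i+1)%4]; d=q-p; l=np.linalg.norm(d); d/=l; t=(c-p)@d; o=abs((c-p)@[-d[1],d[0]])
        s=c[(t>.15*l)&(t<.85*l)&(o<.12*l)]; vx,vy,x,y=cv2.fitLine(s.astype(np.float32),cv2.DIST_HUBER,0,.01,.01)[:,0]
        L.append(np.cross([x,y,1],[x+vx,y+vy,1]))
    Q=[np.cross(L[i-1],L[i]) for i in range(4)]; return np.array([k[:2]/k[2] for k in Q])
def corners(im,c,w,f,s=8):
    z,o=crop(im,c,w,s); m=f(z.astype(int)).astype(np.uint8)
    return (quad(m)+.5)/s-.5+o,m*255
red=lambda z:(z[...,2]-(z[...,1]+z[...,0])/2)>28
def lattice(Q,n):
    """order four corners by world direction: +x+y, +x-y, -x-y, -x+y"""
    P=np.array([onz(n,q,40)[:2] for q in Q]); d=P-P.mean(0); a=np.arctan2(d[:,1],d[:,0])%(2*np.pi)
    k=np.argsort(a); return Q[[k[0],k[3],k[2],k[1]]]
E
python3 - <<'E'
from h import *
S=cv2.imread('pics/scene0.png');T=cv2.imread('pics/top0.png')
def fillq(f): return f
def inner(z):
    m=red(z).astype(np.uint8); m=cv2.morphologyEx(m,cv2.MORPH_CLOSE,np.ones((9,9)))
    cs,h=cv2.findContours(m,cv2.RETR_CCOMP,cv2.CHAIN_APPROX_NONE); i=[k for k in range(len(cs)) if h[0][k][3]>=0]
    o=np.zeros(m.shape,np.uint8); 
    cv2.drawContours(o,[max([cs[k] for k in i],key=cv2.contourArea)],-1,1,-1); return o
card=lambda lo:(lambda z:(z.min(-1)>lo)|(inner(z)>0)|red(z))
ds=[]
for nm,f,g in(('outer',red,red),('inner',inner,inner),('card',card(125),card(105))):
    a,m1=corners(S,(267,238),44,f); b,m2=corners(T,(285,162),44,g)
    ds+= [m1,m2]
    a=lattice(a,'scene');b=lattice(b,'top'); X=[tri(p,q) for p,q in zip(a,b)]; P=np.array([x[0] for x in X])
    c=P.mean(0); n=np.linalg.svd(P-c)[2][2]; n*=np.sign(n[2])
    up=(P[0]+P[1]-P[2]-P[3])/2; ac=(P[0]+P[3]-P[1]-P[2])/2
    print(nm,c.round(1),'gap',[round(x[1],1) for x in X],'len',np.linalg.norm(up).round(1),np.linalg.norm(ac).round(1),'slope',np.degrees(np.arcsin(up[2]/np.linalg.norm(up))).round(1),'n',np.degrees(np.arccos(n[2])).round(1),'cross tilt',np.degrees(np.arcsin(ac[2]/np.linalg.norm(ac))).round(1),'yaw',np.degrees(np.arctan2(up[1],up[0])).round(1),np.degrees(np.arctan2(-ac[0],ac[1])).round(1))
# handle top
hs=lambda z:(z[...,2]>125)&(z[...,2]-z[...,0]>50)&(z[...,1]<z[...,2]*.72)
for n,im,c in(('scene',S,(397,217)),('top',T,(167,220))):
    z,o=crop(im,c,1,1); print(n,'col',z[0,0], 'rest', im[223,380] if n=='scene' else im[232,180])
    z=crop(im,c,30,8)[0].astype(int); ds.append(cv2.resize(hs(z).astype(np.uint8)*255,(352,352)))
cv2.imwrite('pics/m1.png',cv2.resize(np.vstack([np.hstack(ds[:4]),np.hstack(ds[4:8])]),(800,400)))
E
```

```text
outer [595.6 -28.   68.5] gap [np.float64(2.5), np.float64(2.5), np.float64(3.8), np.float64(2.5)] len 66.1 54.6 slope 11.1 n 11.1 cross tilt 0.7 yaw 3.5 3.7
inner [595.6 -27.9  68.4] gap [np.float64(3.0), np.float64(2.9), np.float64(1.9), np.float64(2.5)] len 58.5 46.5 slope 12.8 n 12.8 cross tilt 0.6 yaw 4.2 3.3
card [595.8 -27.9  68.3] gap [np.float64(3.0), np.float64(1.9), np.float64(2.9), np.float64(2.6)] len 90.5 74.2 slope 12.7 n 12.7 cross tilt -0.1 yaw 4.0 3.9
scene col [ 46  83 125] rest [49 73 98]
top col [ 37  71 113] rest [ 62 103 133]
```

View pics/m1.png

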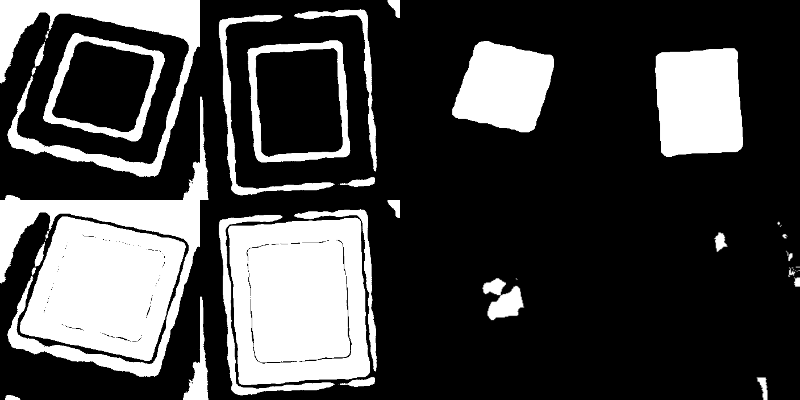

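The masks isolate the card and frame cleanly: mark ≈ (595.7,-28,68.4), slope ≈ 12.7°, yaw ≈ 4°. The handle-top mask is poor, so I'll redo it with looser thresholds and get the yaw from the rest and head.

Run:
```python
from h import *
S=cv2.imread('pics/scene0.png');T=cv2.imread('pics/top0.png')
out=[];pts={}
for n,im,c,lo in(('scene',S,(396.5,217),105),('top',T,(166.5,219.5),95)):
    z,o=crop(im,c,16,16); zi=z.astype(int); m=((zi[...,2]>lo)&(zi[...,2]-zi[...,0]>52)&(zi[...,1]<zi[...,2]*.75)).astype(np.uint8)
    k,l,st,ce=cv2.connectedComponentsWithStats(m); i=l[128,128] or 1+np.argmax(st[1:,4])
    mm=(l==i).astype(np.uint8); cc=max(cv2.findContours(mm,0,1)[0],key=cv2.contourArea)
    (p,s,a)=cv2.minAreaRect(cc); uv=(np.array(p)+.5)/16-.5+o
    B=(cv2.boxPoints((p,s,a))+.5)/16-.5+o; P=[onz(n,q,73)[:2] for q in B]
    print(n,uv.round(1),onz(n,uv,73).round(1),[(round(np.linalg.norm(P[i]-P[i-1]),1),np.degrees(np.arctan2(*(P[i]-P[i-1])[::-1])).round(1)) for i in(0,1)])
    cv2.drawContours(z,[cc],-1,(255,255,0),1); out.append(z); pts[n]=uv
print(tri(pts['scene'],pts['top']))
z,o=crop(T,(175,222),50,8); zi=z.astype(int)
for lo in(120,):
    m=((zi[...,2]>zi[...,1]*1.22)).astype(np.uint8); m=cv2.morphologyEx(m,3,np.ones((25,25)))
    cc=max(cv2.findContours(m,0,1)[0],key=cv2.contourArea); p,s,a=cv2.minAreaRect(cc); B=(cv2.boxPoints((p,s,a))+.5)/8-.5+o; P=[onz('top',q,6)[:2] for q in B]
    print('rest',onz('top',B.mean(0),6).round(1),[(round(np.linalg.norm(P[i]-P[i-1]),1),np.degrees(np.arctan2(*(P[i]-P[i-1])[::-1])).round(1)) for i in(0,1)])
cv2.drawContours(z,[cc],-1,(255,255,0),1); out.append(cv2.resize(z,(256,256)))
cv2.imwrite('pics/m2.png',np.hstack(out))
```

```text
scene [396.3 217. ] [448.4 270.7  73. ] [(np.float64(28.1), np.float64(-159.0)), (np.float64(21.4), np.float64(121.9))]
top [166.7 217.9] [449.8 274.7  73. ] [(np.float64(24.3), np.float64(85.7)), (np.float64(39.4), np.float64(-2.9))]
(array([449.74175091, 272.24908884,  75.79328282]), np.float64(3.611608128205162))
rest [441.5 263.9   6. ] [(np.float64(92.5), np.float64(17.9)), (np.float64(78.2), np.float64(-73.6))]
```

View pics/m2.png

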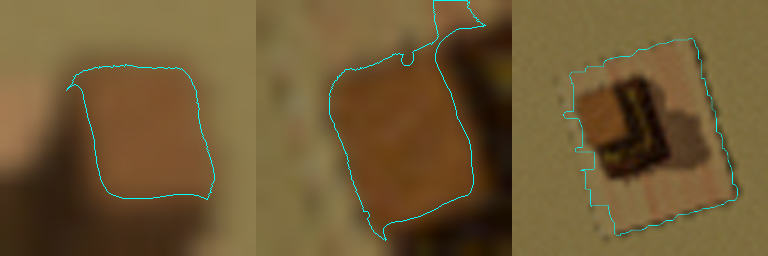

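```bash
cat >> h.py <<'E'
def toolR(yaw,slope=0):
    """tool orientation for a stamp of that yaw on a slope: stamp x,y,z = columns of A; tool z=-stamp z, tool y=stamp y (deg)"""
    A=R.from_euler('z',yaw,degrees=True)*R.from_euler('y',-slope,degrees=True)
    return A*R.from_matrix(np.diag([-1.,1,-1]))
def go(p,rot):
    s=r.state(); C=R.from_rotvec(s['ee_rot']); 
    print('t',round(s['time_s'],2),'pos',s['ee_pos'].round(1),'F',s['ft_force'].round(1),'gap',round(s['finger_gap'],1))
    print('dp',C.inv().apply(np.array(p)-s['ee_pos']).round(1),'turn',np.degrees((C.inv()*rot).as_rotvec()).round(2))
E
python3 - <<'E'
from h import *
go([447.3,272.7,300],toolR(20.5))
E
```

```text
t 0.1 pos [222.8 583.6 403.9] F [-1.  -0.3  0.3] gap 86.9
dp [-320.7 -210.2  104.2] turn [ -0.1   -0.06 -41.4 ]
```

>>> carry_out(
  fingers=[60,60,60,60,60],
  dp=[
    [-64,-42,10],
    [-128,-84,20],
    [-192,-126,40],
    [-257,-168,70],
    [-321,-210,104],
  ],
  turn=[
    [0,0,-8.3],
    [0,0,-16.6],
    [0,0,-24.9],
    [0,0,-33.2],
    [0,0,-41.4],
  ],
)

```text
time_s: 0.72
ee_pos: [401.2, 337.3, 332.2]
ee_rot: [-0.566, 3.089, 0.0]
ft_force: [0.7, 0.0, -0.2]
finger_gap: 60.0
```

>>> carry_out(
  fingers=[60],
  dp=[
    [0,0,0],
  ],
  turn=[
    [0,0,0],
  ],
)

```text
time_s: 0.85
ee_pos: [402.2, 335.6, 330.7]
ee_rot: [0.549, -3.089, 0.003]
ft_force: [-0.0, 0.4, 0.7]
finger_gap: 60.1
```

Run:
```python
from h import *
go([447.3,272.7,300],toolR(20.5))
S=r.camera('scene')[:,:,::-1];T=r.camera('top')[:,:,::-1]
cv2.imwrite('pics/c2.png',np.hstack([crop(S,(391,215),80,5)[0],crop(T,(172,220),80,5)[0]]))
```

```text
t 0.85 pos [402.2 335.6 330.7] F [-0.   0.4  0.7] gap 60.1
dp [-20.8 -74.6  30.7] turn [-0.07 -0.23 -0.36]
```

>>> carry_out(
  fingers=[60,60,60],
  dp=[
    [-10,-37,15],
    [-21,-75,31],
    [-21,-75,31],
  ],
  turn=[
    [0,0,-0.4],
    [0,0,-0.4],
    [0,0,-0.4],
  ],
)

```text
time_s: 1.32
ee_pos: [446.7, 275.9, 301.1]
ee_rot: [0.567, -3.09, 0.0]
ft_force: [-0.4, 0.3, -0.0]
finger_gap: 60.2
```

Run:
```python
from h import *
go([447.3,272.7,215.5],toolR(20.5))
S=r.camera('scene')[:,:,::-1];T=r.camera('top')[:,:,::-1]
cv2.imwrite('pics/c2.png',np.hstack([crop(S,(391,205),80,5)[0],crop(T,(172,220),80,5)[0]]))
```

```text
t 1.32 pos [446.7 275.9 301.1] F [-0.4  0.3 -0. ] gap 60.2
dp [ 0.6 -3.2 85.6] turn [ 0.   -0.02  0.31]
```

View pics/c2.png

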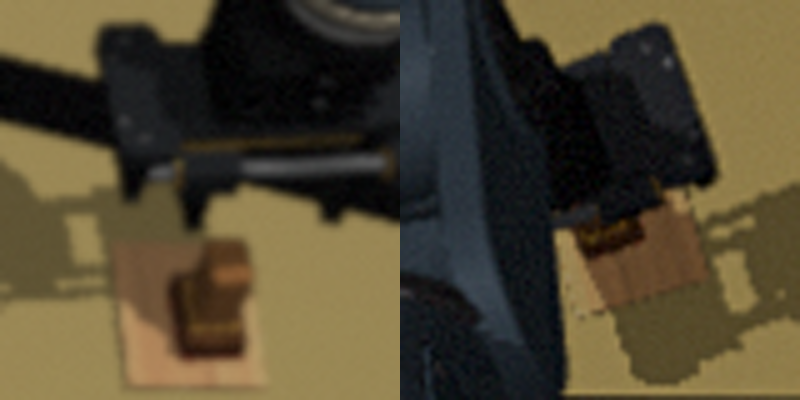

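Scene crop: fingers straddle the handle (finger tips at crop (190,220) and (330,215), handle top at (230,255)). Descending.

>>> carry_out(
  fingers=[60,60,60,60],
  dp=[
    [0,-3,25],
    [0.5,-3,50],
    [0.5,-3,75],
    [0.5,-3,85.5],
  ],
  turn=[
    [0,0,0],
    [0,0,0],
    [0,0,0],
    [0,0,0],
  ],
)

```text
time_s: 1.92
ee_pos: [445.7, 274.4, 215.5]
ee_rot: [0.573, -3.088, -0.0]
ft_force: [0.4, -0.3, -0.1]
finger_gap: 59.8
```

>>> carry_out(
  fingers=[60,15,10,10,10],
  dp=[
    [0,0,0],
    [0,0,0],
    [0,0,0],
    [0,0,0],
    [0,0,0],
  ],
  turn=[
    [0,0,0],
    [0,0,0],
    [0,0,0],
    [0,0,0],
    [0,0,0],
  ],
)

```text
time_s: 2.55
ee_pos: [446.9, 272.9, 216.3]
ee_rot: [-0.569, 3.089, 0.0]
ft_force: [-0.2, -0.3, -0.6]
finger_gap: 28.4
```

>>> carry_out(
  fingers=[10,10,10,10],
  dp=[
    [0,0,0],
    [0,0,0],
    [0,0,0],
    [0,0,0],
  ],
  turn=[
    [0,0,0],
    [0,0,0],
    [0,0,0],
    [0,0,0],
  ],
)

```text
time_s: 3.05
ee_pos: [446.9, 272.9, 216.2]
ee_rot: [-0.57, 3.089, -0.0]
ft_force: [0.6, -0.7, 2.3]
finger_gap: 21.4
```

>>> carry_out(
  fingers=[10,10,10,10],
  dp=[
    [0,0,-20],
    [0,0,-60],
    [0,0,-100],
    [0,0,-100],
  ],
  turn=[
    [0,0,0],
    [0,0,0],
    [0,0,0],
    [0,0,0],
  ],
)

```text
time_s: 3.55
ee_pos: [447.5, 273.4, 318.3]
ee_rot: [-0.569, 3.083, 0.002]
ft_force: [1.1, -0.4, -2.3]
finger_gap: 21.9
```

Run:
```python
from h import *
go([432,-239,320],toolR(4))
S=r.camera('scene')[:,:,::-1];T=r.camera('top')[:,:,::-1]
cv2.imwrite('pics/c3.png',np.hstack([crop(S,(400,190),100,4)[0],crop(T,(165,220),100,4)[0]]))
```

```text
t 3.55 pos [447.5 273.4 318.3] F [ 1.1 -0.4 -2.3] gap 21.9
dp [ 197.3 -473.1   -2.9] turn [ 0.05  0.35 16.91]
```

View pics/c3.png

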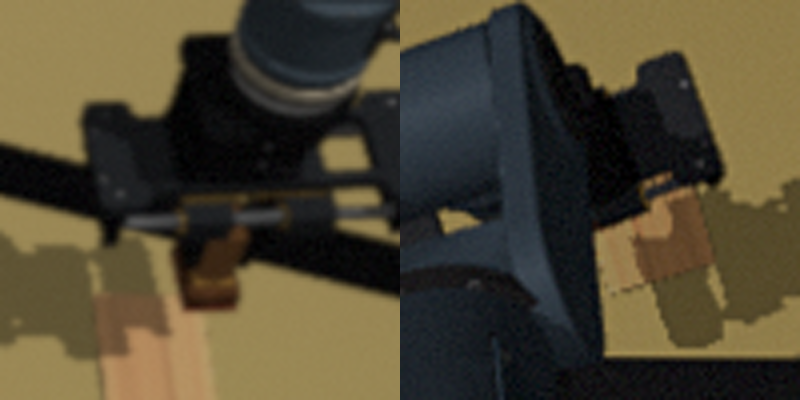

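Scene crop: the stamp is held and hanging clear (head bottom at crop (210,305)). Carrying it to the middle tin.

>>> carry_out(
  fingers=[10,10,10,10,10],
  dp=[
    [20,-47,-2],
    [41,-97,-3],
    [62,-147,-3],
    [83,-197,-3],
    [104,-247,-3],
  ],
  turn=[
    [0,0,2],
    [0,0,4],
    [0,0,6],
    [0,0,8],
    [0,0,10],
  ],
)

```text
time_s: 4.28
ee_pos: [437.0, 3.6, 317.4]
ee_rot: [0.296, -3.124, -0.002]
ft_force: [1.2, -1.2, -1.8]
finger_gap: 22.3
```

```bash
python3 -c "
from h import *
go([432,-239,320],toolR(4))"
```

```text
t 4.28 pos [437.    3.6 317.4] F [ 1.2 -1.2 -1.8] gap 22.3
dp [  50.5 -237.3   -2.8] turn [ 0.09 -0.2   6.84]
```

>>> carry_out(
  fingers=[10,10,10,10,10],
  dp=[
    [10,-48,-3],
    [21,-98,-3],
    [32,-150,-3],
    [42,-200,-3],
    [50.5,-237,-3],
  ],
  turn=[
    [0,0,2],
    [0,0,4],
    [0,0,6],
    [0,0,6.8],
    [0,0,6.8],
  ],
)

```text
time_s: 4.9
ee_pos: [432.4, -239.2, 320.1]
ee_rot: [0.109, -3.137, -0.004]
ft_force: [0.3, -0.1, -2.1]
finger_gap: 22.0
```

>>> carry_out(
  fingers=[10,10],
  dp=[
    [0,0,0],
    [0,0,0],
  ],
  turn=[
    [0,0,0],
    [0,0,0],
  ],
)

```text
time_s: 5.15
ee_pos: [432.2, -236.4, 320.5]
ee_rot: [0.111, -3.136, -0.006]
ft_force: [0.2, 0.0, -1.6]
finger_gap: 22.1
```

```bash
python3 -c "
from h import *
go([432,-239,222],toolR(4))
S=r.camera('scene')[:,:,::-1]
print(proj('scene',[432,-239,100]))
cv2.imwrite('pics/c4.png',crop(S,(216,165),80,6)[0])"
```

```text
t 5.15 pos [ 432.2 -236.4  320.5] F [ 0.2  0.  -1.6] gap 22.1
dp [ 0.1 -3.  98.5] turn [ 0.22 -0.18  0.06]
[212.46176105 157.42574949]
```

View pics/c4.png

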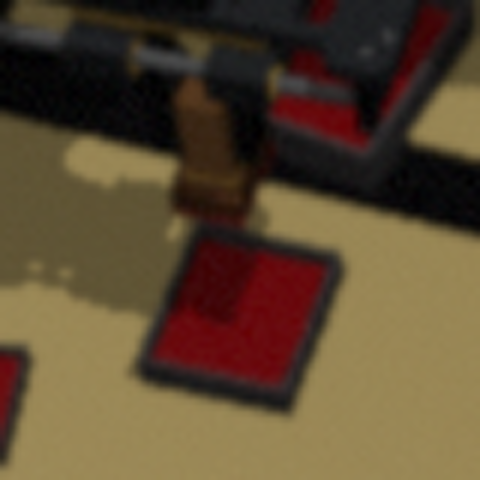

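Crop: the stamp is held upright above the middle tin (stamp foot at crop (210,220), pad centre at (245,310)). Lowering.

>>> carry_out(
  fingers=[10,10,10,10,10],
  dp=[
    [0,-3,20],
    [0,-3,45],
    [0,-3,70],
    [0,-3,90],
    [0,-3,98.5],
  ],
  turn=[
    [0.2,-0.2,0],
    [0.2,-0.2,0],
    [0.2,-0.2,0],
    [0.2,-0.2,0],
    [0.2,-0.2,0],
  ],
)

```text
time_s: 5.82
ee_pos: [433.0, -238.5, 222.4]
ee_rot: [-0.115, 3.138, -0.001]
ft_force: [-0.1, 0.5, -2.1]
finger_gap: 21.8
```

>>> carry_out(
  fingers=[10,10,10],
  dp=[
    [0,0,1],
    [0,0,1.5],
    [0,0,1.5],
  ],
  turn=[
    [0,0,0],
    [0,0,0],
    [0,0,0],
  ],
)

```text
time_s: 6.2
ee_pos: [433.4, -240.2, 222.7]
ee_rot: [-0.112, 3.135, -0.007]
ft_force: [0.2, 0.0, -1.8]
finger_gap: 21.8
```

>>> carry_out(
  fingers=[10,10,10],
  dp=[
    [0,0,1.5],
    [0,0,3],
    [0,0,3],
  ],
  turn=[
    [0,0,0],
    [0,0,0],
    [0,0,0],
  ],
)

```text
time_s: 6.58
ee_pos: [433.2, -240.2, 219.0]
ee_rot: [-0.112, 3.136, -0.005]
ft_force: [-0.2, -0.4, -1.6]
finger_gap: 21.4
```

>>> carry_out(
  fingers=[10,10,10],
  dp=[
    [0,0,1],
    [0,0,1.5],
    [0,0,1.5],
  ],
  turn=[
    [0,0,0],
    [0,0,0],
    [0,0,0],
  ],
)

```text
time_s: 6.95
ee_pos: [433.3, -240.2, 218.2]
ee_rot: [-0.112, 3.136, -0.006]
ft_force: [-1.2, 0.4, 4.7]
finger_gap: 21.5
```

Contact at TCP z 218.2 with about +6.5 N, which agrees with the face sitting 210.2 mm below the TCP on the pad. Holding, then lifting.

>>> carry_out(
  fingers=[10,10,10,10],
  dp=[
    [0,0,0],
    [0,0,0],
    [0,0,0],
    [0,0,0],
  ],
  turn=[
    [0,0,0],
    [0,0,0],
    [0,0,0],
    [0,0,0],
  ],
)

```text
time_s: 7.45
ee_pos: [433.2, -240.2, 218.2]
ee_rot: [-0.112, 3.136, -0.006]
ft_force: [-0.4, 0.9, 4.6]
finger_gap: 21.9
```

```bash
python3 -c "
from h import *
s=r.state(); print(s['ft_force'],s['ft_torque'],s['ee_pos'])"
```

```text
[-0.38235883  0.94316891  4.62859424] [ 0.19634384  0.25067722 -0.01486055] [ 433.24485688 -240.19506802  218.17860274]
```

>>> carry_out(
  fingers=[10,10,10,10,10],
  dp=[
    [0,0,-10],
    [0,0,-30],
    [0,0,-60],
    [0,0,-105],
    [0,0,-110],
  ],
  turn=[
    [0,0,0],
    [0,0,0],
    [0,0,0],
    [0,0,0],
    [0,0,0],
  ],
)

```text
time_s: 8.07
ee_pos: [433.5, -240.3, 330.5]
ee_rot: [-0.112, 3.131, -0.013]
ft_force: [1.4, -0.6, -1.4]
finger_gap: 21.7
```

Run:
```python
from h import *
rt=toolR(4,12.7); m=np.array([595.7,-28,68.4]); n=-rt.apply([0,0,1]); print(n)
go(m+n*(210.2+40),rt)
```

```text
[-0.21931067 -0.0153357   0.97553454]
t 8.07 pos [ 433.5 -240.3  330.5] F [ 1.4 -0.6 -1.4] gap 21.7
dp [-121.9  200.4   17.4] turn [ -0.48 -12.22   0.16]
```

>>> carry_out(
  fingers=[10,10,10,10,10],
  dp=[
    [-24,40,0],
    [-49,80,0],
    [-73,120,0],
    [-98,160,0],
    [-122,200,5],
  ],
  turn=[
    [0,-2,0],
    [0,-5,0],
    [0,-8,0],
    [0,-11,0],
    [-0.5,-12.2,0],
  ],
)

```text
time_s: 8.7
ee_pos: [540.3, -30.2, 321.5]
ee_rot: [-0.105, 2.924, 0.02]
ft_force: [0.5, -0.9, -1.4]
finger_gap: 21.7
```

>>> carry_out(
  fingers=[10,10],
  dp=[
    [0,0,0],
    [0,0,0],
  ],
  turn=[
    [0,0,0],
    [0,0,0],
  ],
)

```text
time_s: 8.95
ee_pos: [539.7, -31.6, 321.4]
ee_rot: [-0.106, 2.926, 0.02]
ft_force: [0.2, 1.2, -1.3]
finger_gap: 22.0
```

Run:
```python
from h import *
rt=toolR(4,12.7); m=np.array([595.7,-28,68.4]); n=-rt.apply([0,0,1])
go(m+n*(210.2+10),rt)
s=r.state();C=R.from_rotvec(s['ee_rot']);f=s['ee_pos']+C.apply([0,0,210.2])
X=np.array([[x,y,z] for z in(0,17) for x in(23,-23) for y in(17,-17)]); A=C*R.from_matrix(np.diag([-1.,1,-1])); P=f+A.apply(X)
o=(228,185); pr=proj('scene',P); print(f.round(1),pr.round(1))
S=r.camera('scene')[:,:,::-1]; T=r.camera('top')[:,:,::-1]
z=cv2.resize(S[185:265,228:308],None,fx=7,fy=7,interpolation=2)
cv2.imwrite('pics/c5raw.png',S)
for q in pr: cv2.circle(z,tuple(int(v) for v in ((q-o+.5)*7)),2,(255,255,0),1)
cv2.imwrite('pics/c5.png',z)
```

```text
t 8.95 pos [539.7 -31.6 321.4] F [ 0.2  1.2 -1.3] gap 22.0
dp [ 0.5 -0.6 39. ] turn [ 0.35 -0.44  0.13]
[584.1 -27.2 116. ] [[274.3 229.3]
 [260.6 226.5]
 [278.6 215.9]
 [265.2 213.2]
 [274.6 224.6]
 [260.8 221.7]
 [278.9 211.2]
 [265.5 208.5]]
```

View pics/c5.png

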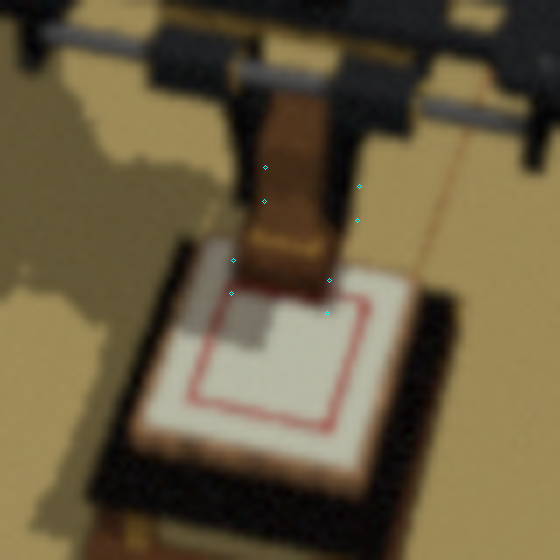

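Crop: the stamp hovers over the far half of the frame (head bottom near crop (285,295); frame corners ≈ (225,285), (370,300), (330,430), (190,400)). Visible head edges lie about 1.5 px from prediction. Going closer.

>>> carry_out(
  fingers=[10,10,10,10],
  dp=[
    [0,0,15],
    [0.5,-0.6,34],
    [0.5,-0.6,41],
    [0.5,-0.6,41],
  ],
  turn=[
    [0,0,0],
    [0.3,-0.4,0],
    [0.3,-0.4,0],
    [0.3,-0.4,0],
  ],
)

```text
time_s: 9.55
ee_pos: [548.4, -31.8, 281.2]
ee_rot: [-0.103, 2.918, 0.013]
ft_force: [-0.1, 1.2, -2.6]
finger_gap: 22.0
```

Run:
```python
from h import *
rt=toolR(4,12.7); m=np.array([595.7,-28,68.4]); n=-rt.apply([0,0,1])
go(m+n*(210.2),rt)
s=r.state();C=R.from_rotvec(s['ee_rot']); print('tool F',C.inv().apply(s['ft_force']).round(2),'T',C.inv().apply(s['ft_torque']).round(3))
S=r.camera('scene')[:,:,::-1]; T=r.camera('top')[:,:,::-1]
cv2.imwrite('pics/c6raw.png',S)
z=lambda im,x,y:cv2.resize(im[y:y+56,x:x+56],None,fx=7,fy=7,interpolation=2)
cv2.imwrite('pics/c6.png',np.hstack([z(S,240,208),z(T,257,134)]))
```

```text
t 9.55 pos [548.4 -31.8 281.2] F [-0.1  1.2 -2.6] gap 22.0
dp [0.5 0.5 7.8] turn [ 0.05 -0.    0.03]
tool F [0.56 1.24 2.57] T [-0.032  0.222 -0.026]
```

View pics/c6.png

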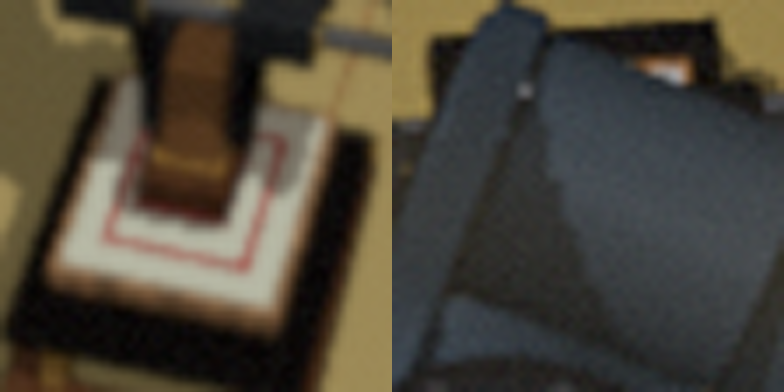

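Scene: head bottom-front edge runs from crop (140,205) to (228,222), and the near frame line from (105,240) to (250,268). The top view is blocked by the arm. The stamp looks short of centre toward the robot, so I'll quantify it with edge profiles in this picture.

Run:
```python
from h import *
S=cv2.imread('pics/c6raw.png').astype(int)
s=r.state();C=R.from_rotvec(s['ee_rot']);A=C*R.from_matrix(np.diag([-1.,1,-1]));f=s['ee_pos']+C.apply([0,0,210.2])
pr=lambda P:proj('scene',f+A.apply(np.array(P,float)))
print('pred front-bottom L,M,R',pr([[23,-17,0],[23,0,0],[23,17,0]]).round(1))
m=np.array([595.7,-28,68.4])
print('pred frame near inner L,M,R',proj('scene',m+A.apply(np.array([[30,-24,0],[30,0,0],[30,24,0.]]))).round(1))
for u in(262,265,268,270): print(u,'R',S[230:252,u,2],'G',S[230:252,u,1])
for v in(234,): print('row',v,S[v,252:282,2],S[v,252:282,1])
```

```text
pred front-bottom L,M,R [[259.  237.8]
 [265.7 239.3]
 [272.4 240.7]]
pred frame near inner L,M,R [[255.7 241.2]
 [265.1 243.3]
 [274.6 245.3]]
262 R [109  91  74  68  53  45  51  75 101 130 166 179 177 166 173 181 181 175
 154 126 100  77] G [ 80  61  46  41  31  27  25  41  82 124 166 178 165 132 156 178 183 173
 142 103  73  57]
265 R [ 98 100  86  75  68  56  49  60  83 121 159 177 182 175 171 177 183 181
 170 139 106  82] G [ 67  71  57  46  41  34  29  30  55 112 158 177 178 151 134 163 182 181
 168 125  82  60]
268 R [ 92 110  99  79  67  58  49  52  66  89 126 164 179 179 172 173 179 183
 179 163 141 109] G [ 63  78  69  52  41  33  29  28  30  64 118 164 180 172 138 145 172 183
 179 156 119  82]
270 R [ 90 103 107  88  71  65  52  46  56  82 125 164 180 180 173 167 174 181
 182 173 153 130] G [ 61  72  75  60  44  38  29  25  28  55 113 163 181 177 152 130 161 180
 183 171 137 102]
row 234 [157 177 182 173 139 111 104  79  57  53  53  58  64  68  72  69  67  67
  71  71  65  83 138 170 171 144 122 118 123 138] [146 175 183 173 131  83  79  62  41  31  31  33  39  41  43  43  41  41
  44  43  40  69 130 168 170 133  89  99 116 135]
```

The profiles match prediction: head edge 239.1 against 239.3 px, frame line 243.7 against about 243.5 px. My eye reading was wrong, so no shift is needed beyond +0.5, +0.5. Descending to touch.

>>> carry_out(
  fingers=[10,10,10,10],
  dp=[
    [0.5,0.5,3],
    [0.5,0.5,6],
    [0.5,0.5,8],
    [0.5,0.5,8],
  ],
  turn=[
    [0,0,0],
    [0,0,0],
    [0,0,0],
    [0,0,0],
  ],
)

```text
time_s: 10.15
ee_pos: [549.8, -30.8, 274.0]
ee_rot: [-0.104, 2.917, 0.012]
ft_force: [-0.3, 0.3, -1.1]
finger_gap: 21.9
```

```bash
cat >> h.py <<'E'
def feel():
    s=r.state();C=R.from_rotvec(s['ee_rot']); F=C.inv().apply(s['ft_force']);T=C.inv().apply(s['ft_torque'])
    rt=toolR(4,12.7); m=np.array([595.7,-28,68.4]); e=rt.inv().apply(s['ee_pos']-m)+[0,0,210.2]
    e2=np.degrees((rt.inv()*C).as_rotvec())
    print('t',round(s['time_s'],2),'depth past nominal',e.round(2),'tilt err',e2.round(2),'F',F.round(2),'T',T.round(3),'gap',round(s['finger_gap'],1))
E
python3 -c "
from h import *
feel()"
```

```text
t 10.15 depth past nominal [-0.35  0.44 -0.53] tilt err [-0.03 -0.08 -0.09] F [0.53 0.31 0.99] T [-0.061  0.235  0.012] gap 21.9
```

>>> carry_out(
  fingers=[10,10,10],
  dp=[
    [0,0,1],
    [0,0,2],
    [0,0,2],
  ],
  turn=[
    [0,0,0],
    [0,0,0],
    [0,0,0],
  ],
)

```text
time_s: 10.52
ee_pos: [550.3, -30.8, 272.2]
ee_rot: [-0.104, 2.916, 0.012]
ft_force: [-0.8, -0.4, -1.7]
finger_gap: 21.7
```

```bash
python3 -c "
from h import *
feel()"
```

```text
t 10.53 depth past nominal [-0.43  0.37  1.38] tilt err [-0.02 -0.1  -0.09] F [ 1.21 -0.35  1.5 ] T [-0.027  0.196  0.039] gap 21.7
```

>>> carry_out(
  fingers=[10,10,10],
  dp=[
    [0,0,1],
    [0,0,2],
    [0,0,2],
  ],
  turn=[
    [0,0,0],
    [0,0,0],
    [0,0,0],
  ],
)

```text
time_s: 10.9
ee_pos: [550.7, -30.8, 270.4]
ee_rot: [-0.104, 2.916, 0.012]
ft_force: [-0.8, 0.5, 0.7]
finger_gap: 21.7
```

```bash
python3 -c "
from h import *
feel()"
```

```text
t 10.9 depth past nominal [-0.46  0.36  3.21] tilt err [-0.02 -0.11 -0.09] F [ 0.55  0.56 -0.8 ] T [-0.036  0.232  0.022] gap 21.7
```

>>> carry_out(
  fingers=[10,10,10],
  dp=[
    [0,0,1],
    [0,0,2],
    [0,0,2],
  ],
  turn=[
    [0,0,0],
    [0,0,0],
    [0,0,0],
  ],
)

```text
time_s: 11.28
ee_pos: [551.1, -30.8, 268.5]
ee_rot: [-0.104, 2.916, 0.012]
ft_force: [-2.0, -0.3, 2.7]
finger_gap: 21.7
```

```bash
python3 -c "
from h import *
feel()"
```

```text
t 11.28 depth past nominal [-0.44  0.36  5.21] tilt err [-0.02 -0.11 -0.09] F [ 1.34 -0.18 -3.04] T [-0.057  0.365 -0.015] gap 21.7
```

```bash
cat >> h.py <<'E'
def avg(k=16):
    F=[];T=[]
    for _ in range(k):
        r.camera('scene'); s=r.state(); C=R.from_rotvec(s['ee_rot']).inv(); F.append(C.apply(s['ft_force']));T.append(C.apply(s['ft_torque']))
    F,T=np.array(F),np.array(T); feel(); print('F',F.mean(0).round(2),'T',T.mean(0).round(3),'se',(F.std(0)/k**.5).round(2),(T.std(0)/k**.5).round(3))
E
python3 -c "
from h import *
avg()"
```

```text
t 12.07 depth past nominal [-0.41  0.36  5.33] tilt err [-0.02 -0.1  -0.09] F [ 0.8  -0.34 -3.9 ] T [-0.05   0.353 -0.027] gap 22.0
F [ 0.8   0.12 -3.4 ] T [-0.051  0.376  0.006] se [0.1  0.08 0.1 ] [0.006 0.008 0.008]
```

Bed depressed about 4 mm. The moment (about +0.16 N m about y) suggests pressure on the down-slope edge, meaning the stamp is a bit steeper than the card. I'll rotate 1° shallower about the face centre and compare.

>>> carry_out(
  fingers=[10,10,10],
  dp=[
    [-1.8,0,0],
    [-3.7,0,0],
    [-3.7,0,0],
  ],
  turn=[
    [0,0.5,0],
    [0,1,0],
    [0,1,0],
  ],
)

```text
time_s: 12.45
ee_pos: [554.8, -30.5, 269.1]
ee_rot: [-0.105, 2.934, 0.011]
ft_force: [-1.5, -0.1, 1.8]
finger_gap: 21.9
```

```bash
python3 -c "
from h import *
avg(10)"
```

```text
t 12.95 depth past nominal [-4.07  0.35  5.32] tilt err [-0.02  0.9  -0.09] F [ 0.27  0.64 -3.38] T [-0.012  0.297 -0.021] gap 21.7
F [ 1.13 -0.11 -3.17] T [-0.024  0.274  0.019] se [0.18 0.19 0.13] [0.01  0.007 0.008]
```

>>> carry_out(
  fingers=[10,10,10],
  dp=[
    [-1.8,0,0],
    [-3.7,0,0],
    [-3.7,0,0],
  ],
  turn=[
    [0,0.5,0],
    [0,1,0],
    [0,1,0],
  ],
)

```text
time_s: 13.32
ee_pos: [558.4, -30.2, 269.9]
ee_rot: [-0.106, 2.952, 0.01]
ft_force: [-2.3, -1.7, 3.4]
finger_gap: 21.9
```

```bash
python3 -c "
from h import *
avg(10)"
```

```text
t 13.82 depth past nominal [-7.76  0.38  5.37] tilt err [-0.02  1.9  -0.09] F [ 1.94 -0.85 -4.38] T [0.011 0.368 0.043] gap 21.8
F [ 1.6  -0.63 -3.47] T [0.036 0.33  0.005] se [0.13 0.18 0.2 ] [0.011 0.011 0.01 ]
```

The centre of pressure swings from the lower edge (0°) to the upper side (+2°), so flush is about +0.8°. Setting that; the depth of about 4.8 mm is right.

>>> carry_out(
  fingers=[10,10,10,10],
  dp=[
    [2.2,0,0],
    [4.4,0,0],
    [4.4,0,0],
    [4.4,0,0],
  ],
  turn=[
    [0,-0.6,0],
    [0,-1.2,0],
    [0,-1.2,0],
    [0,-1.2,0],
  ],
)

```text
time_s: 14.32
ee_pos: [554.0, -30.5, 269.1]
ee_rot: [-0.105, 2.93, 0.011]
ft_force: [-2.3, -0.8, 2.7]
finger_gap: 21.9
```

Run:
```python
from h import *
avg(16)
s=r.state();C=R.from_rotvec(s['ee_rot']);A=C*R.from_matrix(np.diag([-1.,1,-1]));f=s['ee_pos']+C.apply([0,0,210.2])
print('face',f.round(1),'pred near edge',proj('scene',f+A.apply(np.array([[23,-17,0],[23,17,0.]]))).round(1))
S=r.camera('scene')[:,:,::-1]; cv2.imwrite('pics/c7raw.png',S)
cv2.imwrite('pics/c7.png',cv2.resize(S[206:266,236:306],None,fx=9,fy=9,interpolation=2))
```

```text
t 15.12 depth past nominal [-3.37  0.4   5.24] tilt err [-0.02  0.7  -0.09] F [ 1.76 -1.17 -3.83] T [0.055 0.362 0.03 ] gap 21.9
F [ 1.56 -0.63 -2.9 ] T [0.038 0.377 0.009] se [0.15 0.13 0.13] [0.007 0.005 0.006]
face [597.6 -27.4  63.5] pred near edge [[259.2 241.5]
 [272.5 244.4]]
```

View pics/c7.png

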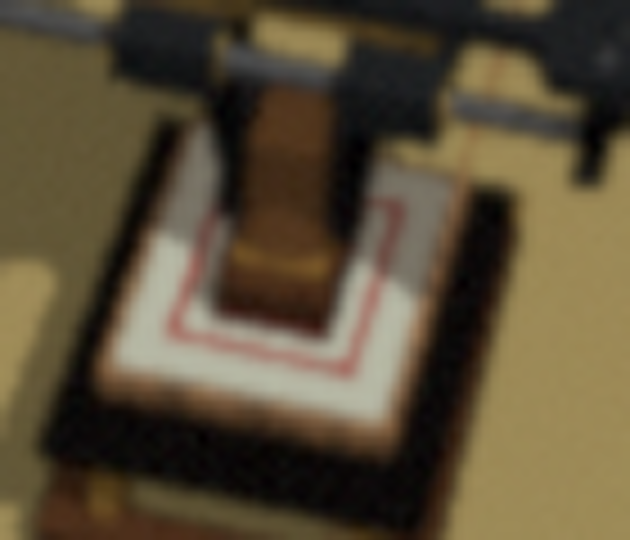

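The stamp sits inside the frame: head bottom edge at crop y ≈ 330, near line at y ≈ 352, left and right gaps similar. Quick profile check of the near margin.

Run:
```python
from h import *
S=cv2.imread('pics/c7raw.png').astype(int)
A=R.from_euler('z',4,degrees=True)*R.from_euler('y',-12,degrees=True); m=np.array([596.4,-28,64.2])
def card(uv): return A.inv().apply(plane('scene',uv,m,A.apply([0,0,1]))-m)
for u in(263,265,267,269): 
    g=S[234:254,u,1]; v=np.arange(234,254); i=np.argmax(g>105) ; e=v[i-1]+(105-g[i-1])/(g[i]-g[i-1])
    j=i+1+np.argmin(g[i+1:i+7]-S[234:254,u,2][i+1:i+7]); 
    print(u,'edge',round(e,1),card((u,e)).round(1),'line',v[j],card((u,v[j])).round(1))
for v in(237,239):
    print(v,'G',S[v,250:284,1],'R-G',(S[v]-S[v][:,1:2])[250:284,2],card((255,v)).round(1),card((280,v)).round(1))
for a in(258.5,259.5,273,274): print(a,card((a,239)).round(1))
```

```text
263 edge 241.5 [22.4 -7.2  0. ] line 244 [30.1 -5.2  0. ]
265 edge 242.0 [22.5 -2.   0. ] line 245 [31.8  0.3 -0. ]
267 edge 242.3 [22.1  3.  -0. ] line 245 [30.5  5.1 -0. ]
269 edge 242.9 [22.6  8.3  0. ] line 246 [32.3 10.6 -0. ]
237 G [ 92 131 170 182 184 172 127 100 102  82  55  39  41  44  45  46  47  49
  48  50  52  52  46  63 123 165 165 131 134 152 137 122 107  84] R-G [22 17  3 -1 -2  7 37 39 18 10 13 21 25 28 27 28 27 28 28 28 29 28 23 14
  3  2 11 35 28  8  4  5  8 17] [ 13.5 -30.2   0. ] [-3.7 30.4 -0. ]
239 G [127 165 179 183 178 150 123 143 131  90  45  28  25  29  25  32  35  34
  34  32  37  39  43  89 153 170 142 125 163 180 178 163 127  95] R-G [18  6  0 -1  3 23 42 16  5  8 15 20 20 19 21 21 22 22 23 23 24 25 22  8
  1  7 30 43 14 -1 -1  3 18 27] [ 19.8 -28.5   0. ] [ 2.7 31.8  0. ]
258.5 [ 17.4 -20.1   0. ]
259.5 [ 16.8 -17.7   0. ]
273 [ 7.5 14.9  0. ]
274 [ 6.8 17.3  0. ]
```

The stamp is centred within about 1 mm (near edge at 22.4 against 23 nominal, inner line at 30), and it is square to the frame. The centre of pressure is near the middle and the force is about 4.6–5 N. Handing in.

```bash
python3 -c "
from h import *
feel(); print(r.hand_in()); feel()"
```

```text
t 15.18 depth past nominal [-3.39  0.37  5.25] tilt err [-0.02  0.7  -0.09] F [ 1.43  0.13 -2.59] T [0.062 0.356 0.016] gap 22.1
the job is handed in; nothing more can be done
None
the job is handed in; nothing more can be done
```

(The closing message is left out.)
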